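Hold the sprung chest lid at the bevel's angle, with the fall front down

TASK

The lid stay is about to be screwed into this little tool chest through its front: pull the fall front all the way down until it lies level, and leave it down. Then lift the sprung lid until it is parallel with the blade of the sliding bevel taped to the chest's side, and finish with the gripper still holding it there, motionless: do not put it down or let go. Never let the lid snap shut, and do not disturb the bevel or the other things on the bench.

Things in the scene. Friction and masses are not known exactly. Their poses are not given: they have to be found in the camera images.
- chest: plywood tool chest fixed on the bench on two bearers (sizes in mm): case 400 wide (y), 240 deep (x), its top edge 165 above the bench. Origin on the bench under its middle; x points from its front to its rear (the front faces the robot), y to its left, z up. Fall front at its front, sprung lid on top, wooden sliding bevel taped to its right side
- lid_knob (a point): centre of the head of the dark turned knob at the middle of the lid's front edge. The knob points forward (the lid's -x), 42 mm long; its head is a cylinder 28 in diameter, 22 long along the lid's x, on a neck 14 in diameter; the head's centre is 30 in front of the lid's edge, 272 forward of the hinge line and 8 above it when shut. Axes turn with the lid; the chest's when shut
- lid (a joint): opening angle of the lid in rad: 0 shut, growing as its front rises, up to 1.3. The lid is 242 mm long, 400 wide, 16 thick, flush with the case; its hinge line runs along y at the case's rear top edge (120 behind the chest's middle, 165 above the bench, level with the lid's underside). Sprung hinges and its weight (0.6 to 0.9 kg) pull it shut: 5 to 8 N upward at the knob lift it
- bevel_tip (a point): free end, with blue tape, of the bevel's locked dark wooden blade beside the chest's right side. It rises forward from its pivot on the lid's hinge line (165 mm above the bench, 206 right of middle) at 0.35 to 0.60 rad above level. This point is 250 along the blade's lower edge from the pivot and 13 off it, at mid-height of the 26 high, 9 thick blade. Axes: x along the blade, tip to pivot
- front (a joint): opening angle of the fall front in rad: 0 shut (upright), growing as its top edge comes down towards the robot, 1.571 fully down (level, at its stop). Starts shut or ajar, 0 to 0.35. Stiff friction hinge (about 0.4 N m, some 5 N at the knobs): it stays where it is left. The panel is 366 mm wide, 115 from hinge to top edge, 15 thick
- front_hinge (a point): middle of the fall front's hinge line (along the chest's y): the panel's outer lower edge, at the case's front face, 48 mm above the bench. Axes turn with the panel: z from the hinge to its top edge, x from outer to inner face. When the panel is down its upper side is level, 63 above the bench
- front_knob_left (a point): centre of the head of the fall front's left knob (+y of the chest). Same knob as the lid's: head 28 mm in diameter, 22 long, neck 14; it points forward, head's centre 30 in front of the panel's outer face, 92 up the panel from the hinge line, 120 left of the panel's middle. Axes as front_hinge
- front_knob_right (a point): the same for the right knob, 120 mm right of the panel's middle
- drill: bystander, to be left alone: cordless drill, black and grey with red details, standing on its battery, nose along its +x, about 240 long, 76 wide, 223 high; origin under the middle of the battery (mm)
- glue: bystander, to be left alone: white glue bottle with a blue label and an orange cap, diameter 64, 190 high; origin at the centre of its foot (mm)
- edging_roll: bystander, to be left alone: roll of pale wood edging lying flat, outer diameter 140, 23 high; origin at the centre of its underside (mm)
- screw_tray: bystander, to be left alone: yellow plastic tray with one divider, 110 x 80, 30 high; origin under its centre (mm)
- try_square: bystander, to be left alone: try square lying flat: dark wooden stock 130 x 24 x 18 along its x, steel blade 200 long towards its +y; origin under the middle of the stock (mm)
- offcuts: bystander, to be left alone: pile of three pale wooden strips, about 280 x 53, 60 high, long along its x; origin under it (mm)
- screwdriver: bystander, to be left alone: screwdriver with an orange handle lying along its x (mm)
- tape_measure: bystander, to be left alone: yellow tape measure standing, 70 x 38, 60 high; origin under it (mm)

How it is judged:
By the outcome, as a careful person would: the job done as asked, in the order asked, and still so for the second after the job is handed in, while the arm keeps its last pose, push and grip.
It also fails if it takes over 58 s, if anything falls off the work surface, if the arm or the gripper's body presses on something with over 40 N, if the wrist force passes 120 N, or if a joint passes its speed limit or range.

ROBOT

A 7-joint arm with a two-finger parallel gripper is mounted at the origin on the work surface. World frame = base frame: x ahead of the robot, y to its left, z up, the work surface at z = 0. Lengths are in m, angles in rad, forces in N, time in s.
With the tool pointing down it reaches from about 0.4 to 0.85 m from the base axis. Payload 10.4 kg.
Tool frame: the origin (TCP) lies between the finger pads; the fingertips stand 11 mm ahead of it and the grasp point (between the pads) lies 8 mm behind it (tip_reach is the distance from the TCP to the fingertips, in m); z points along the fingers, y is the line along which they close (so a half turn about z gives the same grasp; the last joint's range is limited). The gripper opens to 85 mm and grips with 20 to 120 N. Pads are 22 mm wide; open, the fingers measure 114 mm over their backs; the gripper's body (76 mm by 85 mm) begins 54 mm behind the grasp point. The pads swing forward as they close: fully open they stand 13 mm farther back than shut.
Start: joints at [1.104, 0.332, -0.065, 1.46, 0.022, 1.35, -0.088], TCP at [0.268, -0.564, 0.242] pointing down, gripper open.
Joint ranges: [-2.6, 2.6], [-0.5, 2.12], [-1.47, 1.34], [0.16, 2.42], [-1.27, 4.41], [0.06, 2.06], [-2.6, 2.6]. Speed limits (rad/s): [2.22, 2.22, 2.79, 2.79, 3.14, 3.14, 3.14].

INTERFACE

Orientations are given as a unit quaternion [x, y, z, w].
In Python, from workcell import * gives the robot as it stands.
- The arm moves only by the shell command python3 -m inch 'ROWS' [OPENING] [FORCE]. ROWS is JSON, a list of rows, each an object with "slide": the shift along the world's x, y, z in m, a list of three; "yaw": the turn about the world's z in rad. A call has 1 to 20 rows; each row is the pose to reach, as a shift and turn from the pose commanded when the call began; what a row does not reach only later rows make up. A row lasts 1/12 s, in which the tool goes at most 41.7 mm and 7.16 degrees, less where a joint would pass 70% of its speed; a pose out of reach is approached as far as the arm can. A call with a gripper value outside its range is refused whole. OPENING is the closure in counts, from 0 (fully open) to 255 (shut), set as the call begins (- or left out, the last holds). The fingers move at their own pace and stop on an object; FORCE is the grip in N (left out, the last holds). Time passes only in rows, so rows that repeat a pose let the fingers close. It gives the time, the measured TCP pose, the force, the opening and the grip force at its end, in the units of the state.
- get_obs(): the state, without advancing time (a new reading comes with each control period).
- camera(name): name is "scene" or "top"; returns a dict with "frame" (420x560x3 uint8, red, green, blue), "fx", "fy", "cx", "cy" (pixels), "k1" (the pictures are not rectified: a ray, as slopes to the right and down, at radius r is drawn at 1 + k1 r^2 times it, then the intrinsics apply), "extrinsics" (4x4, takes a point from world to camera coordinates). Camera axes: x right, y down, z forward; pixel columns grow to the right and rows downward; lengths in m; the calibration is good to about 2 mm. A picture is of the moment at which its call begins. There is no depth.
- hand_in(): hands the job in; it is judged then, once.
The state is a dict: "clock": time; "joint_pos": joint angles; "joint_velocities": joint speeds; "tau": joint torques, N m; "position": TCP position; "ee_rot": TCP orientation; "ft_force": force on the tool from outside, world axes, zero at the start; "torque": the same for the moment, N m; "grip_width": opening from 0.0 (shut) to 1.0 (fully open); "grasp_force": force on a finger pad.
Only numpy, scipy, OpenCV 4.12 (cv2) and the standard library are available. Lean on these libraries where they do the work, as an engineer would, in place of code of your own. Each camera call takes 0.05 s, during which the arm holds its last target. There are 200 camera calls.

## Working session

There is one attempt and no reset: what is moved stays moved. The work goes in short steps, Python scripts to look and compute and a shell command to move; the robot and the scene stay as the last step left them, time stands still between calls to the robot, and variables do not carry over. Pictures are saved under pics/ and viewed, at most 13 in all, crops included, and the job is handed in when it is done.

```bash
ls; mkdir -p pics
python3 - <<'E'
from workcell import *
import cv2
for n in ("scene","top"):
    c=camera(n); cv2.imwrite(f"pics/{n}0.png",c["frame"][:,:,::-1]); print(n,c["fx"],c["fy"],c["cx"],c["cy"],c["k1"],c["extrinsics"])
o=get_obs(); print(o)
E
```

```text
pics
scene 428.0828944668218 428.0828944668218 277.87102691711857 213.72195574838264 -0.11429850356322355 [[ 0.99998456 -0.0040779  -0.00377517 -0.52900587]
 [-0.00516079 -0.93342419 -0.35873757  0.0264418 ]
 [-0.00206094  0.35875151 -0.93343083  1.48312108]
 [ 0.          0.          0.          1.        ]]
top 433.6350942086369 433.6350942086369 273.79669027047254 208.1963586524463 -0.07098002655184855 [[-0.01267233 -0.99976997  0.01730402 -0.04626109]
 [-0.99648704  0.01119423 -0.08299553  0.52328088]
 [ 0.08278274 -0.01829498 -0.99639967  1.62435075]
 [ 0.          0.          0.          1.        ]]
{'clock': 0.1, 'joint_pos': array([ 1.10438768,  0.33278832, -0.06469762,  1.46087479,  0.02160582,
        1.34987285, -0.08853064]), 'joint_velocities': array([-0.00214514, -0.00107171, -0.0010482 , -0.00056187,  0.00073696,
       -0.00158069, -0.00224941]), 'tau': array([ 1.32237248e-03, -6.26748133e+01,  4.92113340e-02, -3.92431676e+01,
        1.63692614e-02,  6.94974064e-03, -2.14458288e-05]), 'position': array([ 0.26822136, -0.56416466,  0.24159984]), 'ee_rot': array([ 9.75481235e-01,  2.20081737e-01, -1.67799949e-04, -6.00856576e-04]), 'ft_force': array([ 0.26437752, -0.35177631, -0.12137016]), 'torque': array([-0.06368966, -0.03488095, -0.01341471]), 'grasp_force': 0.0, 'grip_width': 0.9994112839982768}
```

View pics/scene0.png

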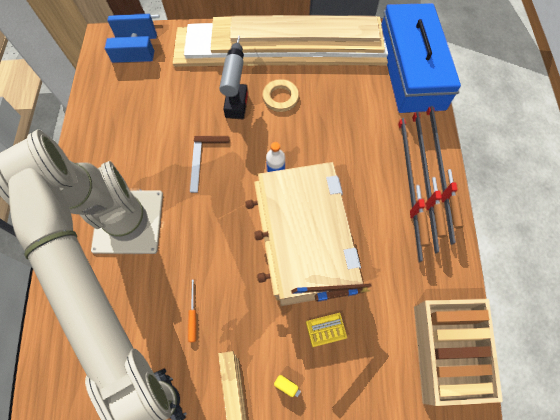

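View pics/top0.png

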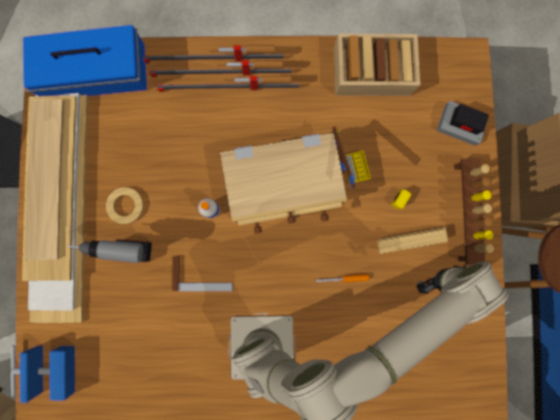

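Scene: chest at about (310,230), with the front knobs and lid knob at (250,204), (260,235) and (263,277), and the bevel at (330,291). Top: chest at (285,178), knobs near (257,228), (291,217) and (324,216), bevel near (343,160). I'll zoom in on both.

```bash
cat > h.py <<'E'
import numpy as np, cv2
from workcell import *
def P(c): return np.array([[c["fx"],0,c["cx"]],[0,c["fy"],c["cy"]],[0,0,1]]), np.array([c["k1"],0,0,0,0.])
def ray(c,uv):
    K,D=P(c); E=np.array(c["extrinsics"]); n=cv2.undistortPoints(np.array([[uv]],float),K,D)[0,0]
    d=E[:3,:3].T@np.array([n[0],n[1],1]); return -E[:3,:3].T@E[:3,3], d/np.linalg.norm(d)
def tri(c1,p1,c2,p2):
    o1,d1=ray(c1,p1);o2,d2=ray(c2,p2)
    s=np.linalg.lstsq(np.c_[d1,-d2],o2-o1,rcond=None)[0]
    a,b=o1+s[0]*d1,o2+s[1]*d2; return (a+b)/2,np.linalg.norm(a-b)
def atz(c,p,z):
    o,d=ray(c,p); return o+d*(z-o[2])/d[2]
def proj(c,X):
    K,D=P(c);E=np.array(c["extrinsics"]); return cv2.projectPoints(np.atleast_2d(X).astype(float),cv2.Rodrigues(E[:3,:3])[0],E[:3,3],K,D)[0][:,0]
def crop(c,x0,y0,w,h,s,fn):
    im=cv2.resize(c["frame"][y0:y0+h,x0:x0+w,::-1],None,fx=s,fy=s,interpolation=cv2.INTER_CUBIC)
    for i in range(0,w,20):
        cv2.line(im,(i*s,0),(i*s,8),(0,0,255),1); cv2.putText(im,str(x0+i),(i*s,20),0,.4,(0,0,255),1)
    for i in range(0,h,20):
        cv2.line(im,(0,i*s),(8,i*s),(0,0,255),1); cv2.putText(im,str(y0+i),(10,i*s+5),0,.4,(0,0,255),1)
    cv2.imwrite(fn,im)
E
python3 - <<'E'
from h import *
crop(camera("scene"),235,155,145,150,4,"pics/s1.png")
crop(camera("top"),205,115,175,130,4,"pics/t1.png")
E
```

```text
(no output)
```

View pics/s1.png

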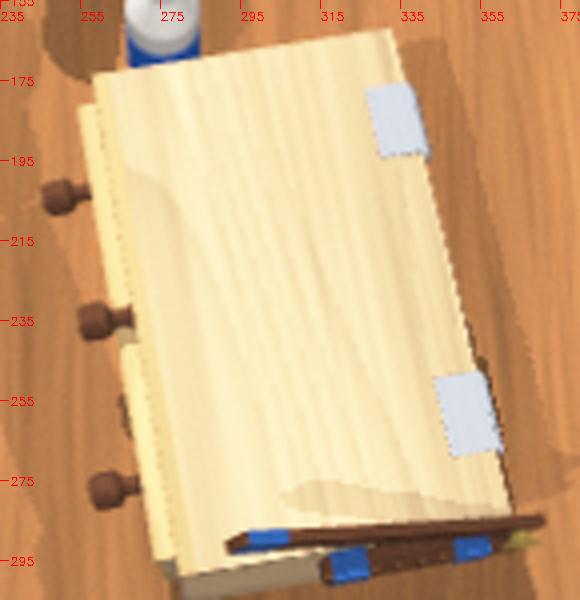

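View pics/t1.png

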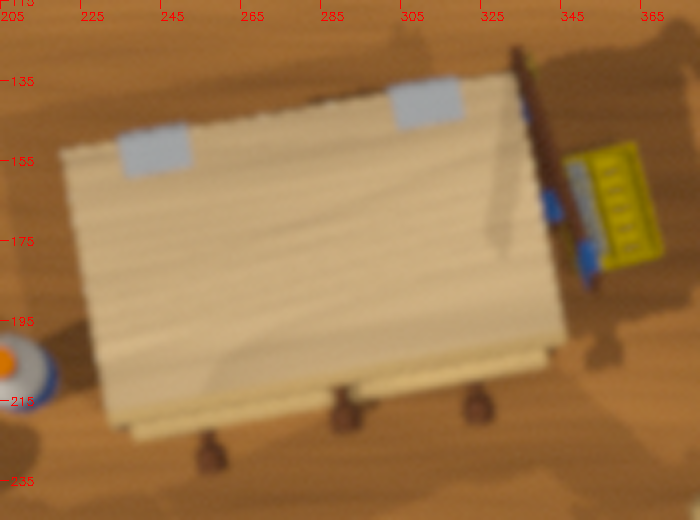

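The crops show the lid corners, the three knobs (scene heads at about (249.5,204), (259,235), (262,277.5)) and the blade tip (scene about (292.5,291.3), top about (353,187)).

```bash
cat > chest.py <<'E'
from h import *
from scipy.optimize import least_squares
S=camera("scene");T=camera("top")
s=lambda a,b:(235+a/4-.4,155+b/4-.4); t=lambda a,b:(205+a/4-.4,115+b/4-.4)
loc=np.array([[-.122,.2],[.12,.2],[.12,-.2],[-.122,-.2]])
px=[(S,s(95,75),0),(S,s(390,30),1),(S,s(512,517),2),(S,s(180,576),3),(T,t(65,150),1),(T,t(518,73),2),(T,t(566,342),3),(T,t(107,424),0)]
M=[(atz(c,p,.181)[:2],i) for c,p,i in px]
def f(v):
    R=np.array([[np.cos(v[2]),-np.sin(v[2])],[np.sin(v[2]),np.cos(v[2])]])
    return np.concatenate([R@loc[i]+v[:2]-m for m,i in M])
r=least_squares(f,[.5,0,0]); print(r.x,(r.fun*1e3).round(1).reshape(-1,2).tolist())
x,y,a=r.x; R=np.array([[np.cos(a),-np.sin(a),0],[np.sin(a),np.cos(a),0],[0,0,1]]); O=np.array([x,y,0])
toC=lambda p:R.T@(p-O); toW=lambda p:R@p+O
def onplane(c,p,yy):
    o,d=ray(c,p); o=toC(o); d=R.T@d; return o+d*(yy-o[1])/d[1]
E
python3 - <<'E'
from chest import *
for n,a,b in (("L",s(58,197),t(211,456)),("M",s(96,321),t(345,413)),("R",s(108,490),t(479,407)),("tip",s(230,544),t(592,285)),("tapemid",s(268,539),t(588,262)),("pivotend",s(545,520),t(518,48))):
    p,e=tri(S,a,T,b); print(n,p.round(4),toC(p).round(4),"err",round(e,4))
print("tip on plane",onplane(S,s(230,544),-.206))
print("lidknob model",toW(np.array([-.152,0,.173])))
E
```

```text
[ 0.62081523 -0.08420085  0.16375484] [[-0.8, 0.9], [3.5, 1.5], [0.1, -0.9], [-0.3, -0.1], [-0.1, 1.2], [0.0, 2.1], [-1.7, -1.9], [-0.7, -2.8]]
L [0.44   0.0078 0.1358] [-0.1634  0.1203  0.1358] err 0.0038
M [ 0.4738 -0.1086  0.175 ] [-1.49e-01 -1.00e-04  1.75e-01] err 0.0046
R [ 0.4812 -0.2291  0.1374] [-0.1614 -0.1202  0.1374] err 0.0021
tip [ 0.5671 -0.3004  0.2971] [-0.0883 -0.2045  0.2971] err 0.0032
tapemid [ 0.5889 -0.2975  0.2945] [-0.0663 -0.2053  0.2945] err 0.0027
pivotend [ 0.7942 -0.2642  0.1835] [ 0.1417 -0.2059  0.1835] err 0.0014
tip on plane [-0.09032117 -0.206       0.30428337]
lidknob model [ 0.47084867 -0.10898049  0.173     ]
```

```bash
python3 -m inch '[{"slide":[0.03,0.1,0.0],"yaw":-0.05},{"slide":[0.172,0.572,0],"yaw":-0.28},{"slide":[0.172,0.572,0],"yaw":-0.28},{"slide":[0.172,0.572,0],"yaw":-0.28},{"slide":[0.172,0.572,0],"yaw":-0.28},{"slide":[0.172,0.572,0],"yaw":-0.28},{"slide":[0.172,0.572,0],"yaw":-0.28},{"slide":[0.172,0.572,0],"yaw":-0.28},{"slide":[0.172,0.572,0],"yaw":-0.28},{"slide":[0.172,0.572,0],"yaw":-0.28},{"slide":[0.172,0.572,0],"yaw":-0.28},{"slide":[0.172,0.572,0],"yaw":-0.28},{"slide":[0.172,0.572,0],"yaw":-0.28},{"slide":[0.172,0.572,0],"yaw":-0.28},{"slide":[0.172,0.572,0],"yaw":-0.28},{"slide":[0.172,0.572,0],"yaw":-0.28},{"slide":[0.172,0.572,0],"yaw":-0.28},{"slide":[0.172,0.572,0],"yaw":-0.28}]' 0 40
```

```text
clock: 1.8
position: [0.4402, 0.0065, 0.2423]
ee_rot: [0.997, 0.081, -0.0, 0.0]
ft_force: [0.0, 0.6, -0.6]
grip_width: 1.004
grasp_force: 0.0
```

```bash
python3 -m inch '[{"slide":[0,0.001,-0.035],"yaw":0},{"slide":[0,0.001,-0.065],"yaw":0},{"slide":[0,0.001,-0.09],"yaw":0},{"slide":[0,0.001,-0.105],"yaw":0},{"slide":[0,0.001,-0.114],"yaw":0},{"slide":[0,0.001,-0.114],"yaw":0}]' && python3 -m inch '[{"slide":[0,0,0],"yaw":0},{"slide":[0,0,0],"yaw":0},{"slide":[0,0,0],"yaw":0},{"slide":[0,0,0],"yaw":0},{"slide":[0,0,0],"yaw":0},{"slide":[0,0,0],"yaw":0},{"slide":[0,0,0],"yaw":0},{"slide":[0,0,0],"yaw":0},{"slide":[0,0,0],"yaw":0},{"slide":[0,0,0],"yaw":0}]' 255 40
python3 - <<'E'
from h import *
crop(camera("scene"),235,155,145,150,4,"pics/s2.png")
E
```

```text
clock: 2.3
position: [0.4393, 0.0074, 0.1268]
ee_rot: [0.997, 0.081, -0.001, -0.0]
ft_force: [-0.3, 0.1, -0.2]
grip_width: 0.999
grasp_force: 0.0
clock: 3.13
position: [0.4407, 0.0088, 0.1291]
ee_rot: [0.997, 0.082, 0.0, 0.0]
ft_force: [-2.0, 1.3, 6.5]
grip_width: 0.309
grasp_force: 38.9
```

View pics/s2.png

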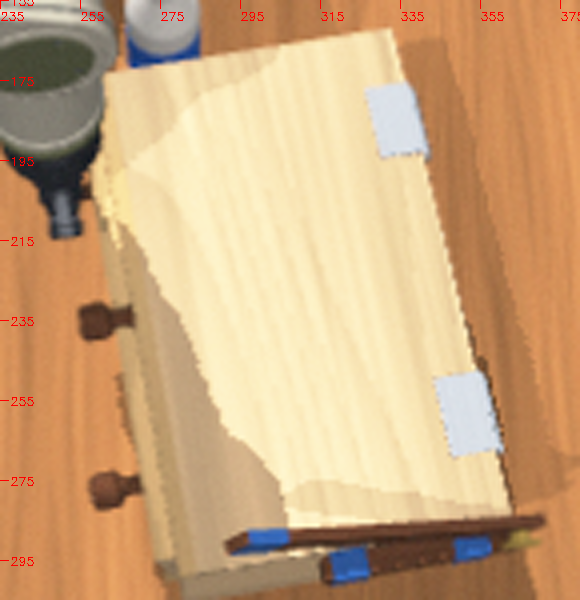

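Gripped: the fingers are at (250,208), on the left knob. Next I pull along the arc.

```bash
python3 -m inch '[{"slide":[-0.003,-0.0005,-0.001],"yaw":0},{"slide":[-0.006,-0.001,-0.003],"yaw":0},{"slide":[-0.010,-0.0015,-0.005],"yaw":0},{"slide":[-0.014,-0.0023,-0.008],"yaw":0},{"slide":[-0.018,-0.003,-0.011],"yaw":0},{"slide":[-0.0215,-0.0035,-0.014],"yaw":0},{"slide":[-0.025,-0.004,-0.0175],"yaw":0},{"slide":[-0.0285,-0.0047,-0.021],"yaw":0},{"slide":[-0.0315,-0.005,-0.0245],"yaw":0},{"slide":[-0.0345,-0.0057,-0.028],"yaw":0},{"slide":[-0.0345,-0.0057,-0.028],"yaw":0},{"slide":[-0.0345,-0.0057,-0.028],"yaw":0}]' - -
python3 - <<'E'
from h import *
crop(camera("scene"),215,155,145,150,4,"pics/s3.png")
E
```

```text
clock: 4.18
position: [0.4065, 0.003, 0.1008]
ee_rot: [0.997, 0.082, 0.001, 0.0]
ft_force: [0.8, 1.5, 2.6]
grip_width: 0.31
grasp_force: 44.5
```

View pics/s3.png

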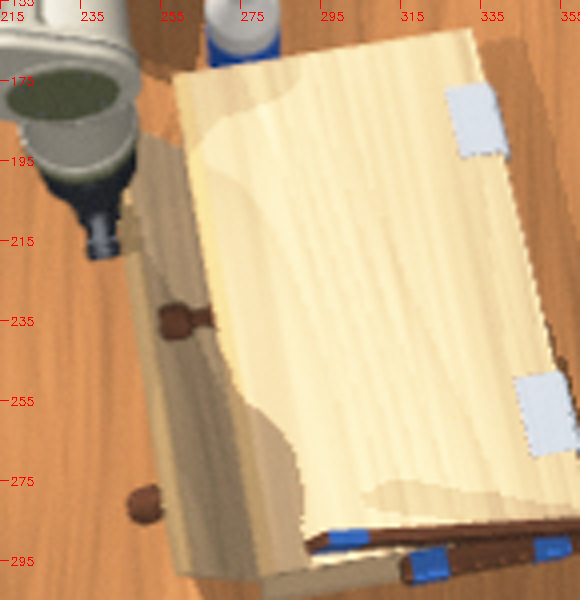

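The panel is about 0.6 rad open, with a clear gap behind its top edge. Next I release, go up and over, and get behind the panel.

```bash
python3 -m inch '[{"slide":[0,0,0],"yaw":0},{"slide":[0,0,0],"yaw":0},{"slide":[0,0,0],"yaw":0},{"slide":[0,0,0],"yaw":0},{"slide":[0,0,0],"yaw":0},{"slide":[-0.008,-0.001,0.003],"yaw":0},{"slide":[-0.012,-0.002,0.03],"yaw":0},{"slide":[-0.012,-0.002,0.065],"yaw":0},{"slide":[-0.012,-0.002,0.1],"yaw":0},{"slide":[-0.012,-0.002,0.115],"yaw":0}]' 0 40 && python3 -m inch '[{"slide":[0.03,0.005,0],"yaw":0},{"slide":[0.0605,0.01,0],"yaw":0},{"slide":[0.0605,0.01,0],"yaw":0},{"slide":[0.0605,0.01,0],"yaw":0},{"slide":[0.0605,0.01,0],"yaw":0},{"slide":[0.0605,0.01,0],"yaw":0},{"slide":[0.0605,0.01,0],"yaw":0},{"slide":[0.0605,0.01,0],"yaw":0}]' 255 40 && python3 -m inch '[{"slide":[0,0,-0.025],"yaw":0},{"slide":[0,0,-0.045],"yaw":0},{"slide":[0,0,-0.06],"yaw":0},{"slide":[0,0,-0.065],"yaw":0},{"slide":[0,0,-0.065],"yaw":0}]'
```

```text
clock: 5.07
position: [0.3951, 0.001, 0.2194]
ee_rot: [0.997, 0.082, 0.002, 0.001]
ft_force: [0.8, 0.1, -0.4]
grip_width: 0.996
grasp_force: 0.0
clock: 5.73
position: [0.454, 0.0106, 0.2156]
ee_rot: [0.997, 0.082, 0.0, 0.0]
ft_force: [-0.4, 0.5, -0.4]
grip_width: 0.004
grasp_force: 0.0
clock: 6.15
position: [0.4536, 0.0107, 0.1496]
ee_rot: [0.997, 0.082, -0.001, -0.0]
ft_force: [-0.1, -0.3, 0.5]
grip_width: 0.001
grasp_force: 0.0
```

```bash
python3 -m inch '[{"slide":[-0.006,-0.001,-0.005],"yaw":0},{"slide":[-0.011,-0.0018,-0.009],"yaw":0},{"slide":[-0.017,-0.0028,-0.0135],"yaw":0},{"slide":[-0.024,-0.004,-0.020],"yaw":0},{"slide":[-0.0305,-0.005,-0.0265],"yaw":0},{"slide":[-0.0365,-0.006,-0.034],"yaw":0},{"slide":[-0.042,-0.007,-0.0425],"yaw":0},{"slide":[-0.0465,-0.0075,-0.051],"yaw":0},{"slide":[-0.05,-0.0082,-0.0595],"yaw":0},{"slide":[-0.052,-0.0085,-0.066],"yaw":0}]' && python3 -m inch '[{"slide":[-0.001,0,-0.004],"yaw":0},{"slide":[-0.001,0,-0.007],"yaw":0},{"slide":[-0.001,0,-0.010],"yaw":0},{"slide":[-0.001,0,-0.012],"yaw":0},{"slide":[-0.001,0,-0.012],"yaw":0}]'
```

```text
clock: 6.98
position: [0.4014, 0.002, 0.0831]
ee_rot: [0.997, 0.082, -0.001, 0.0]
ft_force: [-0.8, -1.9, 2.7]
grip_width: 0.006
grasp_force: 1.3
clock: 7.4
position: [0.4013, 0.0025, 0.0738]
ee_rot: [0.997, 0.082, -0.001, 0.0]
ft_force: [-15.6, -1.3, 34.7]
grip_width: 0.004
grasp_force: 17.7
```

The panel is down on its stop: it halts at TCP z 0.0738, against 0.074 expected for level. Next I retreat and go to the lid knob.

```bash
python3 -m inch '[{"slide":[0,0,0.02],"yaw":0},{"slide":[-0.005,0,0.06],"yaw":0},{"slide":[-0.005,0,0.1],"yaw":0},{"slide":[-0.005,0,0.14],"yaw":0},{"slide":[-0.005,0,0.18],"yaw":0},{"slide":[-0.005,0,0.18],"yaw":0},{"slide":[-0.005,0,0.18],"yaw":0}]' && python3 -m inch '[{"slide":[0.035,-0.055,0],"yaw":0},{"slide":[0.0755,-0.111,0],"yaw":0},{"slide":[0.0755,-0.111,0],"yaw":0},{"slide":[0.0755,-0.111,0],"yaw":0},{"slide":[0.0755,-0.111,0],"yaw":0},{"slide":[0.0755,-0.111,0],"yaw":0},{"slide":[0.0755,-0.111,0],"yaw":0}]' 0 40
python3 - <<'E'
from h import *
crop(camera("scene"),205,155,145,150,4,"pics/s4.png")
E
```

```text
clock: 7.98
position: [0.3979, 0.0026, 0.2544]
ee_rot: [0.997, 0.082, 0.002, 0.001]
ft_force: [-0.4, 0.1, -1.0]
grip_width: -0.004
grasp_force: 0.0
clock: 8.57
position: [0.4714, -0.1074, 0.2515]
ee_rot: [0.997, 0.083, -0.001, -0.0]
ft_force: [0.6, 1.5, 0.5]
grip_width: 0.975
grasp_force: 0.0
```

View pics/s4.png

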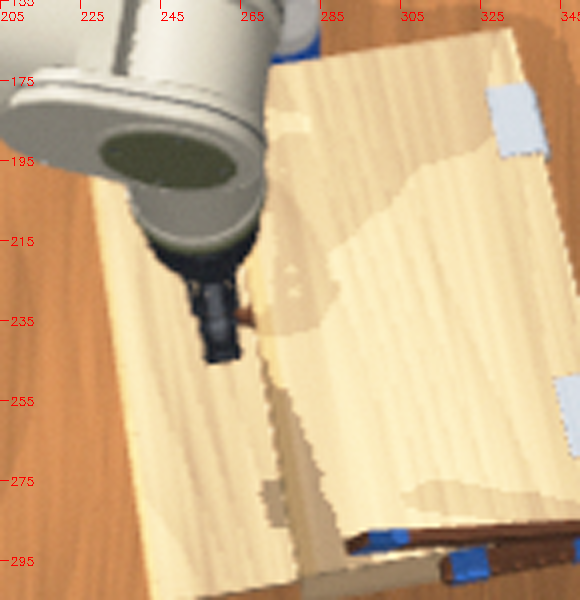

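The panel lies flat and the open gripper is above the lid knob (about (263,234)). Next I descend and grip.

```bash
python3 -m inch '[{"slide":[0,-0.001,-0.03],"yaw":0},{"slide":[0,-0.001,-0.055],"yaw":0},{"slide":[0,-0.001,-0.075],"yaw":0},{"slide":[0,-0.001,-0.086],"yaw":0},{"slide":[0,-0.001,-0.086],"yaw":0}]' && python3 -m inch '[{"slide":[0,0,0],"yaw":0},{"slide":[0,0,0],"yaw":0},{"slide":[0,0,0],"yaw":0},{"slide":[0,0,0],"yaw":0},{"slide":[0,0,0],"yaw":0},{"slide":[0,0,0],"yaw":0},{"slide":[0,0,0],"yaw":0},{"slide":[0,0,0],"yaw":0},{"slide":[0,0,0],"yaw":0},{"slide":[0,0,0],"yaw":0}]' 255 60
python3 - <<'E'
from math import *
x,y,a=.6208,-.0842,.16375
k=lambda t:(-(.272*cos(t)-.008*sin(t))+.12,.165+.272*sin(t)+.008*cos(t))
x0,z0=k(0)
for t in [.05,.1,.15,.2,.25,.3,.35,.4,.45,.48,.5,.52,.54]:
    u,v=k(t);print(t,round((u-x0)*cos(a),4),round((u-x0)*sin(a),4),round(v-z0,4))
E
```

```text
clock: 9.03
position: [0.4704, -0.1087, 0.1645]
ee_rot: [0.997, 0.082, -0.002, -0.0]
ft_force: [-0.7, 0.8, -1.1]
grip_width: 0.998
grasp_force: 0.0
clock: 9.87
position: [0.472, -0.1077, 0.1671]
ee_rot: [0.997, 0.083, 0.0, -0.001]
ft_force: [-3.8, 7.7, 6.2]
grip_width: 0.309
grasp_force: 58.5
0.05 0.0007 0.0001 0.0136
0.1 0.0021 0.0004 0.0271
0.15 0.0042 0.0007 0.0406
0.2 0.0069 0.0011 0.0539
0.25 0.0103 0.0017 0.067
0.3 0.0143 0.0024 0.08
0.35 0.019 0.0031 0.0928
0.4 0.0243 0.004 0.1053
0.45 0.0301 0.005 0.1175
0.48 0.034 0.0056 0.1247
0.5 0.0366 0.0061 0.1294
0.52 0.0394 0.0065 0.1341
0.54 0.0422 0.007 0.1387
```

```bash
python3 -m inch '[{"slide":[0.0003,0,0.007],"yaw":0},{"slide":[0.0007,0.0001,0.0136],"yaw":0},{"slide":[0.0013,0.0002,0.0205],"yaw":0},{"slide":[0.0021,0.0004,0.0271],"yaw":0},{"slide":[0.003,0.0005,0.034],"yaw":0},{"slide":[0.0042,0.0007,0.0406],"yaw":0},{"slide":[0.0055,0.0009,0.0472],"yaw":0},{"slide":[0.0069,0.0011,0.0539],"yaw":0},{"slide":[0.0085,0.0014,0.0605],"yaw":0},{"slide":[0.0103,0.0017,0.067],"yaw":0},{"slide":[0.0122,0.002,0.0735],"yaw":0},{"slide":[0.0143,0.0024,0.08],"yaw":0},{"slide":[0.019,0.0031,0.0928],"yaw":0},{"slide":[0.0243,0.004,0.1053],"yaw":0},{"slide":[0.027,0.0045,0.1115],"yaw":0},{"slide":[0.0301,0.005,0.1175],"yaw":0},{"slide":[0.0301,0.005,0.1175],"yaw":0},{"slide":[0.0301,0.005,0.1175],"yaw":0}]'
python3 - <<'E'
from h import *
crop(camera("scene"),235,195,145,150,4,"pics/s5.png")
crop(camera("top"),205,115,175,130,4,"pics/t5.png")
E
```

```text
clock: 11.37
position: [0.5016, -0.1026, 0.2828]
ee_rot: [0.997, 0.083, -0.001, -0.001]
ft_force: [2.5, 6.0, -11.2]
grip_width: 0.306
grasp_force: 59.6
```

View pics/s5.png

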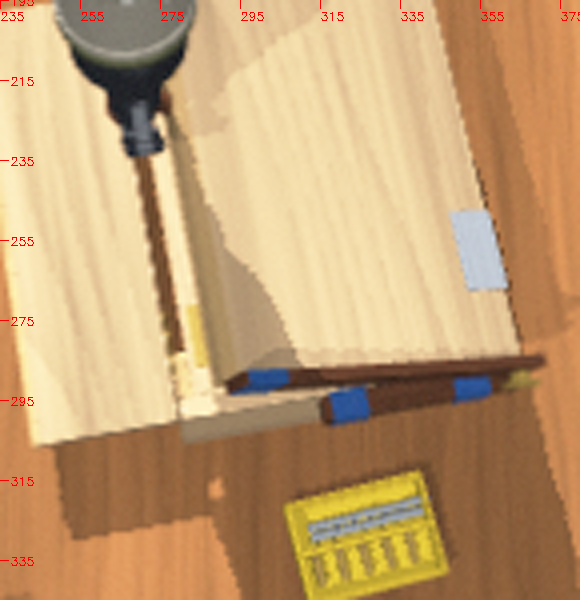

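View pics/t5.png

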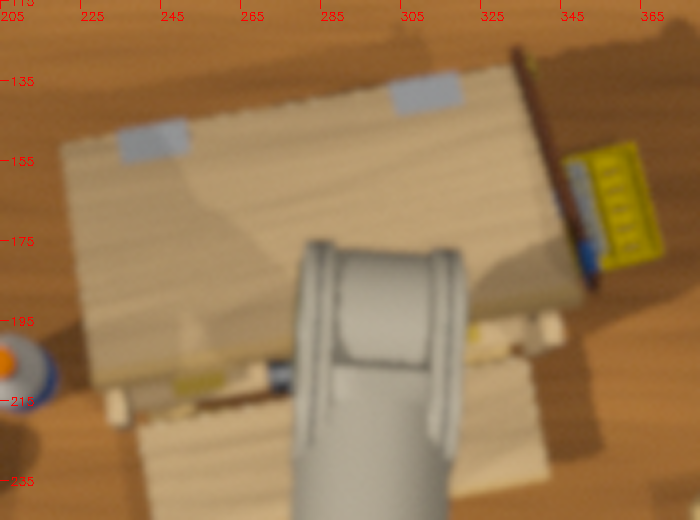

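The lid is held at about 0.44 rad with the front down. The bevel tip is at scene (292,291). Next I measure the blade angle at subpixel level, using the undisturbed first pictures.

```bash
cat > m.py <<'E'
from h import *
from scipy.ndimage import map_coordinates
S=camera("scene");T=camera("top")
s0=cv2.imread("pics/scene0.png")[:,:,::-1].astype(float); t0=cv2.imread("pics/top0.png")[:,:,::-1].astype(float)
def edge(im,a,b,n=12,L=6,ch=0,trim=.5):
    """subpixel edge points near the line a-b: steepest red change across it"""
    a,b=np.array(a,float),np.array(b,float); d=(b-a)/np.linalg.norm(b-a); nn=np.array([-d[1],d[0]]); q=np.arange(-L,L+.01,.25)
    out=[]
    for f in np.linspace(.04,.96,n):
        p=a+f*(b-a); xy=p[:,None]+nn[:,None]*q
        v=map_coordinates(im[:,:,ch],[xy[1],xy[0]],order=1); g=np.abs(np.gradient(cv2.GaussianBlur(v[None],(0,0),2)[0]))
        i=g.argmax(); w=slice(max(0,i-4),i+5); out.append(p+nn*(q[w]*g[w]).sum()/g[w].sum())
    out=np.array(out); vx,vy,x0,y0=cv2.fitLine(out.astype(np.float32),cv2.DIST_HUBER,0,.01,.01).ravel()
    r=(out-[x0,y0])@[-vy,vx]; return out[np.abs(r)<trim],np.abs(r).round(2)
def frame(c,rear,left):
    A=np.array([atz(c,p,.181)[:2] for p in rear]);B=np.array([atz(c,p,.181)[:2] for p in left])
    v=cv2.fitLine(A.astype(np.float32),cv2.DIST_HUBER,0,1e-4,1e-4).ravel(); a=np.arctan2(-v[0],v[1]); a=(a+np.pi/2)%np.pi-np.pi/2
    R=np.array([[np.cos(a),-np.sin(a),0],[np.sin(a),np.cos(a),0],[0,0,1]])
    xr=np.median(A@R[:2,0]); yl=np.median(B@R[:2,1]); return R,R@np.array([xr-.12,yl-.2,0])
def onp(c,F,p,yy):
    R,O=F;o,d=ray(c,p);o=R.T@(o-O);d=R.T@d;return o+d*(yy-o[1])/d[1]
s=lambda a,b:(235+a/4-.4,155+b/4-.4); t=lambda a,b:(205+a/4-.4,115+b/4-.4)
re,r1=edge(s0,s(400,60),s(505,490),20); le,r2=edge(s0,s(120,71),s(370,33))
FS=frame(S,re,le); print("S",FS[1],np.arctan2(FS[0][1,0],FS[0][0,0]),r1.max(),r2.max())
re,r1=edge(t0,t(75,148),t(505,76),20); le,r2=edge(t0,t(67,170),t(100,370))
FT=frame(T,re,le); print("T",FT[1],np.arctan2(FT[0][1,0],FT[0][0,0]),r1.max(),r2.max())
E
python3 - <<'E'
from m import *
for c,F in ((S,FS),(T,FT)):
    print("cam in chest",(F[0].T@(ray(c,(0,0))[0]-F[1])).round(3))
up,r=edge(s0,s(245,532),s(490,520),16,4); print("upper edge",r)
X=np.array([onp(S,FS,p,-.2015) for p in up]); k=np.polyfit(X[:,0],X[:,2],1); print("slope ang",np.arctan(-k[0]))
# each point: line offset 26mm from pivot: angle
for x in X[::4]:
    dx,dz=.12-x[0],x[2]-.165; rr=np.hypot(dx,dz); print(x.round(4),"beta",np.arctan2(dz,dx)-np.arcsin(.026/rr))
# profile along blade through the end (scene)
a=np.array(s(200,546));b=np.array(s(290,538))
v=[map_coordinates(s0[:,:,i],[np.linspace(a[1],b[1],30),np.linspace(a[0],b[0],30)],order=1) for i in (0,2)]
print(np.array(v).round().astype(int)); print(a,b)
a=np.array(t(600,310));b=np.array(t(578,230))
v=[map_coordinates(t0[:,:,i],[np.linspace(a[1],b[1],30),np.linspace(a[0],b[0],30)],order=1) for i in (0,2)]
print(np.array(v).round().astype(int)); print(a,b)
# predicted end corners
for be in (.48,.52,.56,.6):
    c,sn=np.cos(be),np.sin(be)
    for al in (250,):
        pts=np.array([[.12-(al*c-h*sn)/1e3,y,.165+(al*sn+h*c)/1e3] for h in (0,26) for y in (-.2015,-.2105)])
        for cc,F in ((S,FS),(T,FT)): print(be,proj(cc,pts@F[0].T+F[1]).round(1).tolist())
E
```

```text
S [ 0.61957302 -0.08339589  0.        ] 0.16725706368437543 1.21 0.22
T [ 0.62136364 -0.08124354  0.        ] 0.16184663327187637 0.9 0.22
cam in chest [-0.157 -0.406  1.392]
cam in chest [-0.222  0.096  1.663]
upper edge [0.12 0.28 0.21 0.03 0.05 0.23 0.28 0.03 0.   0.13 0.21 0.02 0.14 0.
 0.18 0.13]
slope ang 0.5443158718761433
[-0.073  -0.2015  0.3081] beta 0.5296427453713539
[-0.0319 -0.2015  0.2814] beta 0.5176895904590342
[ 0.0112 -0.2015  0.2563] beta 0.5136257319178246
[ 0.0562 -0.2015  0.2308] beta 0.5128232368463732
[[248 248 247 247 247 247 245 236 178 126  97  96 100 100 107 111  89  63
   55  54  55  54  53  54  56  57  56  55  69 101]
 [179 177 176 176 177 177 172 159 108  66  44  42  45  46  53  75 126 164
  179 182 182 181 181 182 183 183 183 180 155 100]]
[284.6 291.1] [307.1 289.1]
[[113 111 109 107 105 103 100  95  89  83  80  77  73  67  57  48  40  39
   38  36  39  42  47  55  62  71  80  86  88  87]
 [ 37  36  35  36  34  33  34  35  36  38  48  59  72  87 103 113 119 121
  123 124 122 120 118 112  97  77  57  44  36  31]]
[354.6 192.1] [349.1 172.1]
0.48 [[287.0, 291.2], [287.7, 294.5], [291.8, 288.7], [292.4, 292.1]]
0.48 [[350.6, 191.2], [353.4, 190.7], [351.3, 186.6], [354.1, 186.2]]
0.52 [[288.9, 290.2], [289.5, 293.6], [294.1, 287.7], [294.7, 291.1]]
0.52 [[350.9, 189.4], [353.6, 189.0], [351.5, 184.5], [354.3, 184.0]]
0.56 [[291.0, 289.2], [291.6, 292.7], [296.5, 286.6], [297.2, 290.1]]
0.56 [[351.1, 187.5], [353.9, 187.0], [351.6, 182.3], [354.4, 181.8]]
0.6 [[293.1, 288.2], [293.8, 291.7], [299.2, 285.6], [299.8, 289.1]]
0.6 [[351.3, 185.5], [354.1, 185.0], [351.8, 180.0], [354.6, 179.5]]
```

```bash
python3 -m inch '[{"slide":[0.003,0.0005,0.006],"yaw":0},{"slide":[0.006,0.001,0.012],"yaw":0},{"slide":[0.0095,0.0015,0.018],"yaw":0},{"slide":[0.0133,0.002,0.024],"yaw":0},{"slide":[0.0133,0.002,0.024],"yaw":0},{"slide":[0.0133,0.002,0.024],"yaw":0},{"slide":[0.0133,0.002,0.024],"yaw":0}]'
python3 - <<'E'
from h import *
c=camera("scene");cv2.imwrite("pics/scene6.png",c["frame"][:,:,::-1]);crop(c,260,215,110,85,7,"pics/s6.png")
c=camera("top");cv2.imwrite("pics/top6.png",c["frame"][:,:,::-1])
E
```

```text
clock: 12.15
position: [0.515, -0.1004, 0.3063]
ee_rot: [0.997, 0.083, -0.001, -0.002]
ft_force: [3.8, 7.0, -12.2]
grip_width: 0.303
grasp_force: 60.0
```

View pics/s6.png

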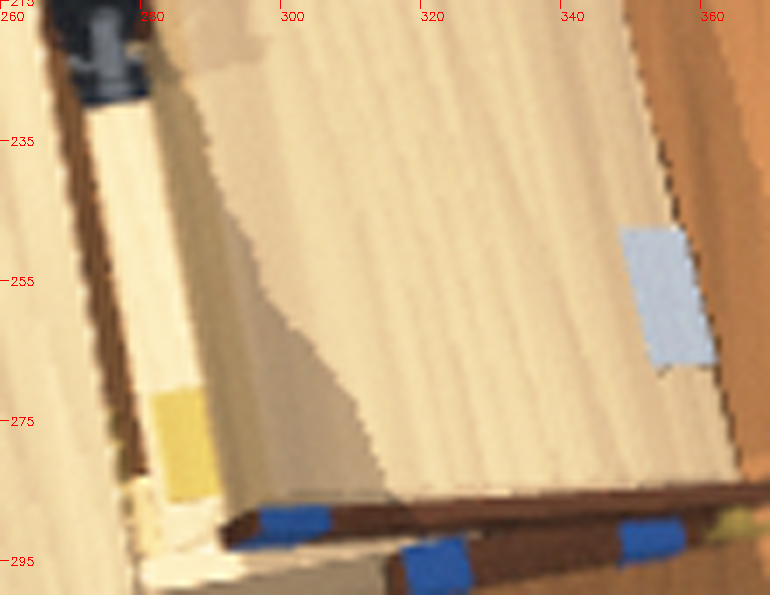

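The lid's front lower edge runs from (281,229) to (291,287), almost meeting the blade's end at (292,290). I'll calibrate the x-based blade angle using the lid itself.

```bash
cat > n.py <<'E'
from m import *
from scipy.optimize import brentq
s6=cv2.imread("pics/scene6.png")[:,:,::-1].astype(float);t6=cv2.imread("pics/top6.png")[:,:,::-1].astype(float)
q=lambda a,b:(260+a/7-.43,215+b/7-.43)
def lidang(c,F,p,r,h):
    R,O=F;o,d=ray(c,p);o=R.T@(o-O);d=R.T@d
    def g(z): k=(z-o[2])/d[2]; X=o+d*k; return np.hypot(.12-X[0],X[2]-.165)-np.hypot(r,h)
    z=brentq(g,.2,.42);X=o+d*(z-o[2])/d[2]; return np.arctan2(z-.165,.12-X[0])-np.arctan2(h,r),X[1]
E
python3 - <<'E'
from n import *
up,r=edge(s6,q(155,120),q(205,390),16,3); print("lid low edge resid",r.max(),up[0],up[-1])
A=np.array([lidang(S,FS,p,.242,0) for p in up]);print("theta vis scene",A[:,0].round(3),A[[0,-1],1])
# extrapolate lid edge line to y=-.2105 height and blade end
v=np.polyfit(up[:,1],up[:,0],1); print("lid edge x at rows 287,289,291:",np.polyval(v,[287,289,291]))
up,r=edge(s6,q(190,120),q(245,470),16,3); print("lid top edge?",r.max())
A=np.array([lidang(S,FS,p,.242,.016) for p in up]);print("theta vis top edge",A[:,0].round(3))
# blade end rows
for row in (288,289,290,291,292): print(row,s0[row,285:300,0].astype(int),s6[row,285:300,0].astype(int))
# predicted lid low corner
for th in (.54,):
  for c,F in ((S,FS),(T,FT)):
    pts=np.array([[.12-.242*np.cos(th),y,.165+.242*np.sin(th)] for y in (-.2,-.0,.2)]); print(proj(c,pts@F[0].T+F[1]).round(2).tolist())
crop(camera("top"),215,125,160,120,5,"pics/t6.png")
E
```

```text
S [ 0.61957302 -0.08339589  0.        ] 0.16725706368437543 1.21 0.22
T [ 0.62136364 -0.08124354  0.        ] 0.16184663327187637 0.9 0.22
lid low edge resid 0.18 [281.79935923 233.29260543] [288.60126518 268.73563872]
theta vis scene [0.536 0.539 0.535 0.539 0.534 0.539 0.535 0.535 0.538 0.535 0.538 0.535
 0.539 0.54  0.539 0.54 ] [-0.04500936 -0.14525566]
lid edge x at rows 287,289,291: [292.00292165 292.38237575 292.76182985]
lid top edge? 1.99
theta vis top edge [0.591 0.591 0.543 0.505 0.503 0.501]
288 [246 247 246 246 248 250 249 249 250 226 141 106  75  59  55] [252 252 251 251 252 247 241 199 159 115  77  84  59  42  37]
289 [247 246 246 246 247 249 248 220 138 102 102 109  78  54  54] [252 252 251 251 248 243 239 167  80  72  75  81  59  43  44]
290 [247 246 247 246 247 239 163  99  95 102 101 122  89  57  54] [252 252 252 251 247 228 142  73  67  74  71  85  63  46  39]
291 [248 247 247 247 247 238 165  97  97  97  94  72  47  43  38] [252 252 252 245 242 229 143  73  69  72  74  67  44  40  34]
292 [247 246 247 246 246 249 193 111  95  67  52  49  63  66  66] [252 248 243 240 244 245 174  78  71  57  50  45  47  48  54]
[[292.38, 289.01], [279.15, 217.84], [267.4, 154.63]]
[[349.9, 186.63], [288.64, 197.26], [226.67, 208.02]]
```

View pics/t6.png

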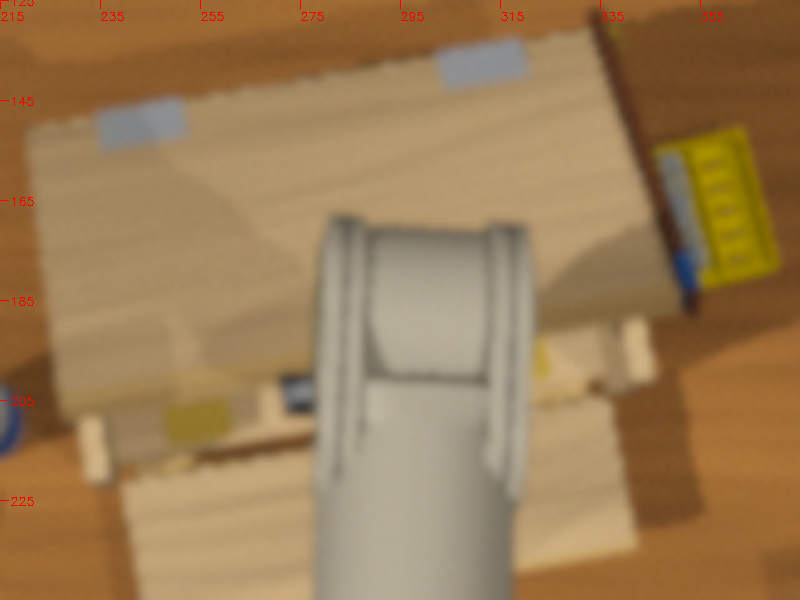

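Run:
```python
from n import *
e,r=edge(s0,s(190,574),s(310,556),12,3); print(r.max(),e[0],e[-1])
R,O=FS; Y=np.array([R.T@(atz(S,p,.181)-O) for p in e]); print("lid right edge y in FS:",Y[:,1].round(4),Y[[0,-1],0])
sl=np.polyfit(Y[:,0],Y[:,1],1); print(sl)
up,_=edge(s0,s(245,532),s(490,520),16,4)
for da in (0,-.004):
  for dy in (0,np.median(Y[:,1])+.2):
    c,sn=np.cos(da),np.sin(da);F=(R@np.array([[c,-sn,0],[sn,c,0],[0,0,1]]),O+R@np.array([0,dy,0]))
    X=np.array([onp(S,F,p,-.2015) for p in up]);k=np.polyfit(X[:,0],X[:,2],1);dx,dz=.12-X[:,0],X[:,2]-.165
    b=np.arctan2(dz,dx)-np.arcsin(.026/np.hypot(dx,dz)); print(da,round(dy,4),"slope",np.arctan(-k[0]).round(3),"offset",b[:6].mean().round(3),b.mean().round(3))
```

```text
S [ 0.61957302 -0.08339589  0.        ] 0.16725706368437543 1.21 0.22
T [ 0.62136364 -0.08124354  0.        ] 0.16184663327187637 0.9 0.22
0.97 [283.2981737  297.90782468] [310.58581128 291.6854085 ]
lid right edge y in FS: [-0.2004 -0.2003 -0.1999 -0.2    -0.2    -0.1957 -0.196  -0.1963] [-0.11064476 -0.03112496]
[ 0.0638549  -0.19387543]
0 0 slope 0.544 offset 0.524 0.508
0 0.0 slope 0.544 offset 0.523 0.506
-0.004 0 slope 0.529 offset 0.522 0.516
-0.004 0.0 slope 0.529 offset 0.521 0.515
```

The blade estimates are about 0.56 (end position, calibrated on the lid) and about 0.53 (upper edge). I'll raise the lid slightly, to about 0.553, and settle.

```bash
python3 -m inch '[{"slide":[0.001,0.0001,0.0015],"yaw":0},{"slide":[0.0018,0.0003,0.003],"yaw":0},{"slide":[0.0018,0.0003,0.003],"yaw":0},{"slide":[0.0018,0.0003,0.003],"yaw":0},{"slide":[0.0018,0.0003,0.003],"yaw":0},{"slide":[0.0018,0.0003,0.003],"yaw":0},{"slide":[0.0018,0.0003,0.003],"yaw":0},{"slide":[0.0018,0.0003,0.003],"yaw":0},{"slide":[0.0018,0.0003,0.003],"yaw":0},{"slide":[0.0018,0.0003,0.003],"yaw":0},{"slide":[0.0018,0.0003,0.003],"yaw":0},{"slide":[0.0018,0.0003,0.003],"yaw":0}]'
python3 - <<'E'
from n import *
f=camera("scene")["frame"].astype(float)
up,r=edge(f,q(158,120),q(208,390),16,3); A=np.array([lidang(S,FS,p,.242,0) for p in up]);print("theta vis",np.median(A[:,0]).round(4),r.max())
# panel down check: outer front edge & side edges expected with level panel
pts=np.array([[-.235,-.183,.063],[-.235,.183,.063]]);print("panel corners pred S",proj(S,pts@FS[0].T+FS[1]).round(1).tolist(),"T",proj(T,pts@FT[0].T+FT[1]).round(1).tolist())
o=get_obs();print(o["position"],o["ft_force"],abs(o["joint_velocities"]).max())
E
```

```text
clock: 13.5
position: [0.5167, -0.1001, 0.3091]
ee_rot: [0.997, 0.083, -0.001, -0.002]
ft_force: [3.9, 6.7, -13.0]
grip_width: 0.307
grasp_force: 60.1
S [ 0.61957302 -0.08339589  0.        ] 0.16725706368437543 1.21 0.22
T [ 0.62136364 -0.08124354  0.        ] 0.16184663327187637 0.9 0.22
theta vis 0.5481 0.21
panel corners pred S [[242.4, 305.8], [227.0, 198.3]] T [[341.1, 234.5], [243.5, 251.8]]
[ 0.51674326 -0.10008015  0.30910957] [  4.27873351   6.36026402 -12.6293401 ] 0.002581408375713857
```

Kinematics give the lid at 0.554 rad and vision gives 0.548. The panel corners match the level prediction, and the arm is still. Handing in.

```bash
python3 -c "
from workcell import *
print(hand_in())"
```

```text
the job is handed in; nothing more can be done
None
```

I handed the job in with the fall front level on its stop and the gripper holding the lid still at about 0.55 rad; my estimates of the bevel blade's angle ran from about 0.52 to 0.56 rad, so the lid may be up to about 0.03 rad off parallel.

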